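Add a carton to the card tray and close up its follower

TASK

Stand the loose carton of cards on edge in the tray, in the gap between the follower and the cartons already there; set it down, do not drop it. Then lift the follower's release bar and, holding it up, slide the follower forward until its sprung plate holds all the cartons together against the divider, the spring pressed about three quarters in but never hard home, and let go so that the bar drops fully into the nearest notches with the cartons still held under the spring. Leave the other things on the desk where they are.

Things in the scene. Friction and masses are not known exactly. Their poses are not given: they have to be found in the camera images.
- tray: Grey steel tray fixed to the desk, 372 long x 119 wide, 47 mm to the rims of its side walls (front end wall 62 mm). Origin: under it on its centre line, near mid-length. x runs along the tray from the follower toward the divider (forward), z up. Inside: y = -52 to 52, x = -179 to 184 mm, floor 3 mm thick. Both rims are cut into notches 5 mm apart, 3 mm wide, 6 mm deep.
- carton_mid (a point): Centre of the loose carton of cards: a white carton with a broad band, standing on its long edge on the desk right of the tray. 22.5 mm thick (the point's x axis), 92 mm wide (y), 57 mm tall (z, up); grasp it across the thickness. 70 to 130 g.
- stood_near_mid (a point): Centre of the nearer to the follower of two like cartons that already stand on edge, loose, across the tray, with gaps of unknown width between them and the divider (same size and axes; faces 11 mm from the centre). 85 mm or more are free between it and the follower's plate.
- stood_far_mid (a point): Centre of the other carton in the tray, between stood_near and the divider. The divider is an aluminium plate clamped to the tray floor that stops the cartons; its place (stop face at tray x = 98 to 148 mm) differs from start to start and is not measured.
- release_grip (a point): Centre of the black grip of the release bar on top of the follower: 12 mm along the tray, 64 across it, 17 mm tall; 99.5 mm above the desk when latched. Pinch it along the tray from above; nothing near it stands above 66 mm. Below it is a steel cross blade whose ends lie in the notches of both walls. The front of the follower's free plate is 36 mm ahead of it (tray x).
- follower (a joint): Place of the follower along the tray, 0 (rearmost) to 0.216 m, growing forward (tray x of its free plate's front = value - 0.100). It slides easily (about 1 N) with the bar up, not at all when latched. The plate on its front, 90 x 46 mm, is sprung: 1.5 N at first touch, 0.9 N more per mm, 10 mm of travel (10.5 N), then hard.
- release (a joint): Lift of the release bar: 0 = fully down in the notches, at most 0.012 m; it clears them above about 0.007 m. A spring and its weight press it down with 3.5 to 6 N. Let go between notches it slips off the rounded teeth into a notch (the follower shifts up to 5 mm, mostly back, as the plate's spring pushes it); it may stick on a tooth until the follower is nudged.
- mug: White mug, 78 mm across with its handle, 97 mm tall, behind the tray; leave it alone. Origin under its centre.
- stapler: Desk stapler, 143 x 35 x 46 mm, left of the tray; leave it alone. Origin under its centre.
- tape: Roll of tape, 96 mm across, 48 mm tall, behind the loose carton; leave it alone. Origin under its centre.

How it is judged:
By the outcome, as a careful person would: the job done as asked, in the order asked, and still so for the second after the job is handed in, with the robot touching nothing.
It also fails if it takes over 54 s, if anything falls off the work surface, if the arm or the gripper's body presses on something with over 40 N, if the wrist force passes 120 N, or if a joint passes its speed limit or range.

ROBOT

A 7-joint arm with a two-finger parallel gripper is mounted at the origin on a cart in front of the work surface, level with it; the furniture and walls round the work are solid. World frame = base frame: x ahead of the robot, y to its left, z up, the work surface at z = 0. Lengths are in m, angles in rad, forces in N, time in s.
With the tool pointing down it reaches from about 0.4 to 0.925 m from the base axis. Payload 4.1 kg.
Tool frame: the origin (TCP) lies midway between the tips of the shut fingers; the grasp point (between the pads) lies 19 mm behind it (manip.grip_depth is the z of the grasp point in the tool frame, in m); z points along the fingers, y is the line along which they close (so a half turn about z gives the same grasp; the last joint's range is limited). The gripper opens to 85 mm and grips with 20 to 120 N. Pads are 22 mm wide; open, the fingers measure 114 mm over their backs; the gripper's body (76 mm by 85 mm) begins 54 mm behind the grasp point. The pads swing forward as they close: fully open they stand 13 mm farther back than shut.
Start: joints at [1.166, 0.398, 0.045, 1.537, -0.019, 1.207, -0.051], TCP at [0.196, -0.62, 0.231] pointing down, gripper open.
Joint ranges: [-2.82, 2.82], [-0.49, 2.23], [-1.37, 1.46], [0, 2.46], [-1.36, 4.5], [0.23, 2], [-2.94, 2.94]. Speed limits (rad/s): [2.57, 2.57, 3.14, 3.14, 3.14, 3.14, 3.14].

INTERFACE

Orientations are given as a 3x3 rotation matrix whose columns are the frame's x, y, z axes.
In Python, from rig import manip gives the robot as it stands.
- The arm moves only by the tool jog_arm, never from a script. Its argument "rows" is a list that holds one entry, the list of rows, each a list of 6 numbers: the shift along the tool's x, y, z in mm, then the turn, a rotation vector about the tool's x, y, z in rad. A call has 1 to 20 rows; each row is the pose to reach, as a shift and turn from the pose commanded when the call began, along the tool's axes at that moment; what a row does not reach only later rows make up. A row lasts 1/8 s, in which the tool goes at most 62.5 mm and 10.7 degrees, less where a joint would pass 70% of its speed; a pose out of reach is approached as far as the arm can. A call with a gripper value outside its range is refused whole. "claw" is the finger opening in mm, from 0 to 85.4, set as the call begins (left out, the last holds). The fingers move at their own pace and stop on an object; "grip_force" is the grip in N (left out, the last holds). Time passes only in rows, so rows that repeat a pose let the fingers close. It gives the time, the measured TCP pose, the force, the opening and the grip force at its end, in the units of the state.
- manip.get_obs(): the state, without advancing time (a new reading comes with each control period).
- manip.camera(name): name is "scene" or "side" or "wrist"; returns the picture (384x512x3 uint8, red, green, blue); there is no depth.
- manip.camera_model(name): a dict with "K" (3x3 intrinsics, pixels), "dist" ([k1, k2, p1, p2, k3] as OpenCV has them; the pictures are not rectified), "xyz" and "orientation" of the camera in the world; the wrist camera has in their place "tool_from_camera" (4x4, takes a point from camera to tool coordinates, whose origin is the TCP and whose axes are the flange's). Camera axes: x right, y down, z forward; pixel columns grow to the right and rows downward; lengths in m; the calibration is good to about 2 mm. A picture is of the moment at which its call begins: read the wrist's pose just before it. camera_model takes no time and is no camera call.
- manip.finish_job(): hands the job in; it is judged then, once.
The state is a dict: "t": time; "joints": joint angles; "joint_vel": joint speeds; "joint_efforts": joint torques, N m; "tcp_pos": TCP position; "tool_rot": TCP orientation; "force": force on the tool from outside, world axes, zero at the start; "torque": the same for the moment, N m; "grip_width": finger opening in m; "finger_force": force on a finger pad.
Only numpy, scipy, OpenCV 4.12 (cv2) and the standard library are available. Lean on these libraries where they do the work, as an engineer would, in place of code of your own. Each camera call takes 0.05 s, during which the arm holds its last target. There are 200 camera calls.

## Working session

There is one attempt and no reset: what is moved stays moved. The work goes in short steps, Python scripts to look and compute and a tool call to move; the robot and the scene stay as the last step left them, time stands still between calls to the robot, and variables do not carry over. Pictures are saved under pics/ and viewed, at most 10 in all, crops included, and the job is handed in when it is done.

Besides the shell and the picture viewer there is one more tool, called by a JSON object that holds its "method" and its "body". jog_arm: Moves the arm, as the interface text tells. Its arguments: {"type":"object","properties":{"rows":{"type":"array","items":{"type":"array","items":{"type":"array","items":{"type":"number"}}}},"claw":{"type":"number"},"grip_force":{"type":"number"}},"required":["rows"]}

```bash
mkdir -p pics; ls
python3 - <<'E'
from rig import manip
import cv2,numpy as np
o=manip.get_obs()
print(o['t'],o['tcp_pos'],np.round(o['tool_rot'],3),o['grip_width'],o['force'],manip.grip_depth)
for n in('scene','side','wrist'):
    im=manip.camera(n); cv2.imwrite(f'pics/{n}0.png',cv2.cvtColor(im,cv2.COLOR_RGB2BGR))
    m=manip.camera_model(n); print(n,{k:np.round(v,4).tolist() for k,v in m.items()})
a=[cv2.imread(f'pics/{n}0.png') for n in('scene','side')]
cv2.imwrite('pics/both.png',np.hstack([cv2.resize(x,(400,300)) for x in a]))
E
```

```text
pics
0.0 [ 0.1955199  -0.61922939  0.23024572] [[ 0.954  0.301 -0.001]
 [ 0.301 -0.954  0.002]
 [-0.    -0.002 -1.   ]] 0.08520390492888735 [ 0.48124665 -0.3032112  -0.38968584] -0.0187
scene {'K': [[424.2014, 0.0, 253.2447], [0.0, 424.2014, 191.3394], [0.0, 0.0, 1.0]], 'dist': [-0.0238, 0.0, 0.0, 0.0, 0.0], 'xyz': [0.2283, -0.6014, 0.9391], 'orientation': [[0.8808, -0.3529, 0.3156], [-0.4732, -0.6766, 0.5641], [0.0145, -0.6463, -0.763]]}
side {'K': [[489.5131, 0.0, 260.1001], [0.0, 489.5131, 190.0078], [0.0, 0.0, 1.0]], 'dist': [0.0441, 0.0, 0.0, 0.0, 0.0], 'xyz': [0.0365, 0.9803, 1.0068], 'orientation': [[-0.8492, -0.3511, 0.3944], [-0.5277, 0.5367, -0.6584], [0.0195, -0.7673, -0.641]]}
wrist {'K': [[305.8918, 0.0, 249.1304], [0.0, 305.8918, 193.8226], [0.0, 0.0, 1.0]], 'dist': [-0.0088, 0.0, 0.0, 0.0, 0.0], 'tool_from_camera': [[0.001, -0.9609, -0.2768, 0.0706], [1.0, 0.0009, 0.0005, 0.0001], [-0.0002, -0.2768, 0.9609, -0.1426], [0.0, 0.0, 0.0, 1.0]]}
```

Run:
```python
import cv2
for n in('scene','side'):
    cv2.imwrite(f'pics/{n}0b.png',cv2.resize(cv2.imread(f'pics/{n}0.png'),(800,600),interpolation=cv2.INTER_CUBIC))
```

```text
(no output)
```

View pics/scene0.png

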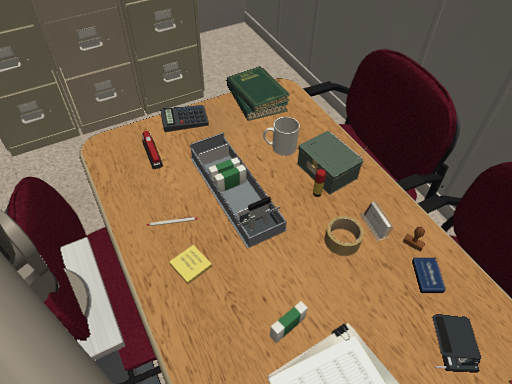

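View pics/side0.png

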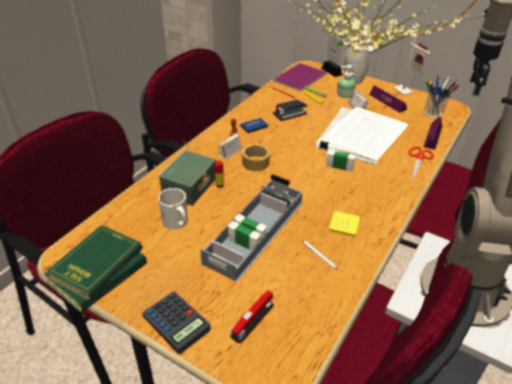

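The scene view shows the tray in the middle (follower grip about (256,211), the two cartons about (228,173)) and the loose carton at (289,321). The side view shows the tray around (252,228) and the loose carton at (341,160). Next, enlarged crops.

```bash
cat > h.py <<'E'
import cv2,numpy as np
from rig import manip
def cam(n,pose=None):
    m=manip.camera_model(n)
    if n!='wrist': R,t=np.array(m['orientation']),np.array(m['xyz'])
    else:
        T=np.eye(4);T[:3,:3]=pose[1];T[:3,3]=pose[0];T=T@np.array(m['tool_from_camera']);R,t=T[:3,:3],T[:3,3]
    return np.array(m['K']),np.array(m['dist']),R,t
def ray(c,uv):
    p=cv2.undistortPoints(np.array([[uv]],float),c[0],c[1])[0,0]
    d=c[2]@np.array([p[0],p[1],1]);return c[3],d/np.linalg.norm(d)
def onz(c,uv,z):
    o,d=ray(c,uv);return o+d*(z-o[2])/d[2]
def tri(rs):
    A=np.zeros((3,3));b=np.zeros(3)
    for o,d in rs:
        P=np.eye(3)-np.outer(d,d);A+=P;b+=P@o
    x=np.linalg.solve(A,b);return x,[np.linalg.norm((np.eye(3)-np.outer(d,d))@(x-o))*1e3 for o,d in rs]
def proj(c,X):
    r=cv2.Rodrigues(c[2].T)[0];return cv2.projectPoints(np.array(X,float).reshape(-1,3),r,-c[2].T@c[3],c[0],c[1])[0].reshape(-1,2)
E
python3 - <<'E'
import cv2,numpy as np
s=cv2.imread('pics/scene0.png');d=cv2.imread('pics/side0.png')
def cr(im,x,y,w,h,k):return cv2.resize(im[y:y+h,x:x+w],(w*k,h*k),interpolation=cv2.INTER_CUBIC)
o=np.zeros((600,800,3),np.uint8)
o[:375,:400]=np.pad(cr(s,180,130,120,125,3),((0,0),(0,40),(0,0)))
o[:345,400:760]=cr(d,195,170,120,115,3)
o[380:590,:240]=cr(s,262,295,48,42,5)
o[380:590,400:650]=cr(d,318,138,50,42,5)
cv2.imwrite('pics/crops.png',o)
E
```

```text
(no output)
```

View pics/crops.png

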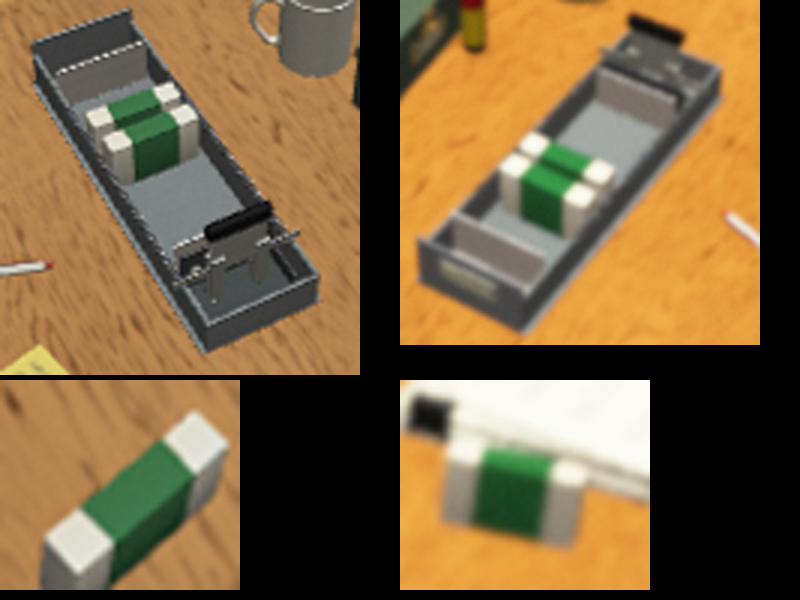

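The crops give the loose carton's top face corners and the tray corners and grip in both views. Triangulating.

Run:
```python
from h import *
np.set_printoptions(precision=4,suppress=True)
S,D=cam('scene'),cam('side')
for n,a,b in [('carton top',(289.2,317.4),(341.6,154.8)),('grip',(259.7,203.3),(280.7,180.3)),
 ('frontwall top L?',(190.7,145.7),(236.7,271.7)),('frontwall top R?',(223.3,133.3),(201,250))]:
    print(n,*tri([ray(S,a),ray(D,b)]))
print('carton corners scene @.057',[onz(S,p,.057) for p in((271,327),(277,334),(307.6,307.6),(301,301))])
print('rear bottoms',onz(S,(249,247.3),0),onz(S,(286,230),0),onz(D,(301,203),0))
print('rear tops',onz(S,(249,237.3),.047),onz(S,(286,222.3),.047),onz(D,(302.3,192.7),.047))
print('front tops',onz(S,(190.7,145.7),.062),onz(S,(223.3,133.3),.062),onz(D,(236.7,271.7),.062),onz(D,(201,250),.062))
```

```text
carton top [ 0.4923 -0.3026  0.0543] [np.float64(0.5691154855768087), np.float64(0.5691154855768118)]
grip [ 0.5694 -0.0239  0.0996] [np.float64(1.8079609880126017), np.float64(1.8079609880124612)]
frontwall top L? [0.5103 0.3021 0.0479] [np.float64(4.39648089742691), np.float64(4.396480897426863)]
frontwall top R? [0.6215 0.2989 0.0576] [np.float64(0.5358856785076305), np.float64(0.5358856785072613)]
carton corners scene @.057 [array([ 0.4462, -0.3036,  0.057 ]), array([ 0.4498, -0.323 ,  0.057 ]), array([ 0.5402, -0.303 ,  0.057 ]), array([ 0.5357, -0.2827,  0.057 ])]
rear bottoms [ 0.5164 -0.0706  0.    ] [ 0.6305 -0.0683  0.    ] [ 0.516 -0.07   0.   ]
rear tops [ 0.5159 -0.0708  0.047 ] [ 0.623  -0.0741  0.047 ] [ 0.5127 -0.0651  0.047 ]
front tops [0.5104 0.2899 0.062 ] [0.6201 0.2947 0.062 ] [0.4986 0.3129 0.062 ] [0.6181 0.3022 0.062 ]
```

{"method": "jog_arm", "body": {"rows": [[[350,-190,20,0,0,0],[350,-190,20,0,0,0],[350,-190,20,0,0,0.08],[350,-190,20,0,0,0.08],[350,-190,20,0,0,0.08],[350,-190,20,0,0,0.08],[350,-190,20,0,0,0.08],[350,-190,20,0,0,0.08],[350,-190,20,0,0,0.08]]], "claw": 85}}

```text
t: 1.27
tcp_pos: [0.4707, -0.335, 0.2111]
tool_rot: [[0.975, 0.222, -0.001], [0.222, -0.975, -0.001], [-0.001, 0.001, -1.0]]
force: [-1.2, -0.5, -0.1]
grip_width: 0.085
finger_force: 0.0
```

```bash
cat > snap.py <<'E'
import sys,json
from h import *
def snap(name):
    o=manip.get_obs();im=cv2.cvtColor(manip.camera('wrist'),cv2.COLOR_RGB2BGR)
    cv2.imwrite(f'pics/{name}.png',im);json.dump([np.array(o['tcp_pos']).tolist(),np.array(o['tool_rot']).tolist()],open(f'pics/{name}.json','w'))
    print(name,o['t'],np.round(o['tcp_pos'],4),'yaw',np.degrees(np.arctan2(o['tool_rot'][1][0],o['tool_rot'][0][0])),np.round(o['force'],1),o['grip_width'])
    return im
def wc(name):
    p,R=json.load(open(f'pics/{name}.json'));return cam('wrist',(np.array(p),np.array(R)))
if __name__=='__main__': snap(sys.argv[1])
E
python3 snap.py w1
```

```text
w1 1.275 [ 0.4707 -0.335   0.2111] yaw 12.799611156167268 [-1.2 -0.5 -0.1] 0.08504542051340776
```

{"method": "jog_arm", "body": {"rows": [[[220,-290,-90,0,0,0.1],[220,-290,-90,0,0,0.2],[220,-290,-90,0,0,0.2],[220,-290,-90,0,0,0.2],[220,-290,-90,0,0,0.2],[220,-290,-90,0,0,0.2],[220,-290,-90,0,0,0.2],[220,-290,-90,0,0,0.2]]]}}

```text
t: 2.33
tcp_pos: [0.6215, -0.0038, 0.301]
tool_rot: [[1.0, 0.023, -0.001], [0.023, -1.0, -0.002], [-0.001, 0.002, -1.0]]
force: [0.2, -0.6, 0.3]
grip_width: 0.0849
finger_force: 0.0
```

```bash
python3 snap.py w2
```

```text
w2 2.325 [ 0.6215 -0.0038  0.301 ] yaw 1.328825755487301 [ 0.2 -0.6  0.3] 0.08491798744227376
```

{"method": "jog_arm", "body": {"rows": [[[0,-180,0,0,0,0],[0,-180,0,0,0,0],[0,-180,0,0,0,0],[0,-180,0,0,0,0],[0,-180,0,0,0,0]]]}}

```text
t: 3.0
tcp_pos: [0.6175, 0.1753, 0.3008]
tool_rot: [[1.0, 0.022, -0.0], [0.022, -1.0, -0.002], [-0.0, 0.002, -1.0]]
force: [-0.1, -0.4, -0.1]
grip_width: 0.0848
finger_force: 0.0
```

```bash
python3 snap.py w3
python3 - <<'E'
import cv2,numpy as np
a,b,c=[cv2.imread(f'pics/w{i}.png') for i in (1,2,3)]
cv2.imwrite('pics/w123.png',np.hstack([cv2.resize(x,(266,200)) for x in(a,b,c)]))
cv2.imwrite('pics/w2b.png',cv2.resize(b,(800,600),interpolation=cv2.INTER_CUBIC))
E
```

```text
w3 3.0 [0.6175 0.1753 0.3008] yaw 1.2728814556621324 [-0.1 -0.4 -0.1] 0.08478115744170729
```

View pics/w123.png

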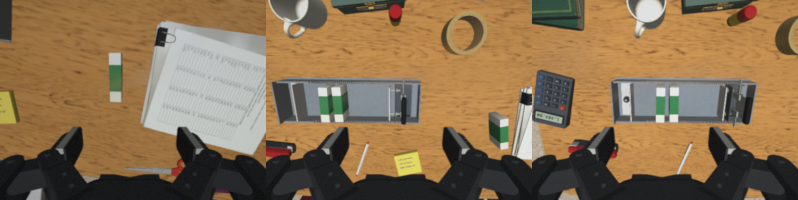

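w123 shows the loose carton in w1 at about (221,148) full-scale. The whole tray appears in w2 and w3, with the follower's grip at the right. Enlarging.

Run:
```python
import cv2,numpy as np
a,b,c=[cv2.imread(f'pics/w{i}.png') for i in (1,2,3)]
o=np.zeros((600,800,3),np.uint8)
def put(im,x,y,w,h,W,H,X,Y,rot=False):
    s=cv2.resize(im[y:y+h,x:x+w],(W,H) if not rot else (H,W),interpolation=cv2.INTER_CUBIC)
    if rot: s=cv2.rotate(s,cv2.ROTATE_90_COUNTERCLOCKWISE)
    o[Y:Y+s.shape[0],X:X+s.shape[1]]=s
put(b,8,148,320,92,800,230,0,0)
put(c,145,148,320,92,800,230,0,232)
put(a,198,95,46,110,330,138,0,462,True)   # x3: crop-x = 3*(v-95), crop-y = 462+3*(244-u)
put(b,420,205,65,90,270,135,340,462) 
cv2.imwrite('pics/t.png',o)
```

```text
(no output)
```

View pics/t.png

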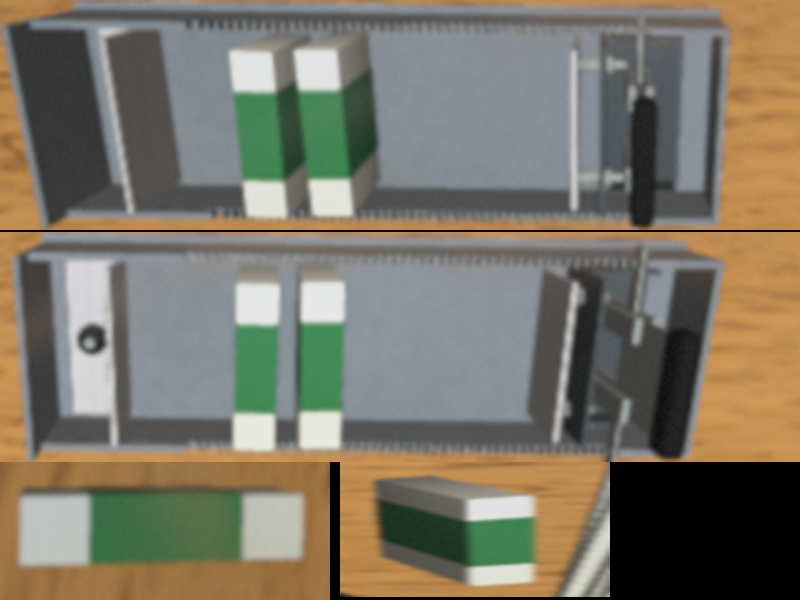

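The tray crops show the near carton's top at about (325,132), the far carton's at (260,132), the grip at (644,160), the plate edge at 574, and the divider's top edge at x 108–133 (crop pixels). The carton's top is clear in w1 at about (222,149).

```bash
cat > m.py <<'E'
from snap import *
from scipy.optimize import least_squares
np.set_printoptions(precision=4,suppress=True)
W1,W2,W3,S,D=wc('w1'),wc('w2'),wc('w3'),cam('scene'),cam('side')
p2=lambda X,Y:(8+X/2.5-.3,148+Y/2.5-.3); p3=lambda X,Y:(145+X/2.5-.3,148+(Y-232)/2.5-.3)
p1=lambda X,Y:(244-(Y-462)/3-.3,95+X/3-.3)
T=lambda *r:tri([ray(c,p) for c,p in r])
print('loose',T((W1,p1(162,528)),(W2,(459,257)),(S,(289.2,317.4)),(D,(341.6,154.8))))
print(' w1 @.057',onz(W1,p1(162,528),.057))
a,b=onz(W1,p1(20,530),.057),onz(W1,p1(303,526),.057);print('ends',a,b,np.linalg.norm(a-b),'yaw',np.degrees(np.arctan2(*(a-b)[[1,0]])))
for n,A,B in [('near',(325,132),(322,365)),('far',(260.5,132.5),(256,366)),('div hi',(108,30),(113,262)),('div lo',(133,210),(118,443)),('rearR',(728,30),(722,262)),('frontR',(8,27),(15,258)),('frontL',(47,224),(32,458)),('grip hi end',(644,97),(690,328)),('plate hi',(575,50),(574,282)),('plate lo',(574,210),(556,440))]:
    print(n,*T((W2,p2(*A)),(W3,p3(*B))))
print('grip w2 @.108',onz(W2,p2(644,103),.108),onz(W2,p2(642,227),.108),'blade ends@.045',onz(W2,p2(641,20),.045))
print('grip w2+scene',T((W2,p2(643,163)),(S,(259.7,203.3)),(D,(280.7,180.3))))
obs=[(W2,p2(728,30),(-1,-1,.047)),(W2,p2(717,221),(-1,1,.047)),(W2,p2(8,27),(1,-1,.062)),(W2,p2(47,224),(1,1,.062)),
(W3,p3(722,262),(-1,-1,.047)),(W3,p3(15,258),(1,-1,.062)),(W3,p3(32,458),(1,1,.062))]
def f(q):
    c,s=np.cos(q[2]),np.sin(q[2]);r=[]
    for C,uv,(i,j,z) in obs:
        X,Y=(i*.186,j*.0595); r+=list(proj(C,[q[0]+c*X-s*Y,q[1]+s*X+c*Y,z])[0]-uv)
    return r
R=least_squares(f,[.57,.11,1.57]);print('tray box centre',R.x,np.degrees(R.x[2]));print(np.round(R.fun,1))
q=R.x;u=np.array([np.cos(q[2]),np.sin(q[2])]);v=np.array([-u[1],u[0]])
for P in ([.5694,-.0239],):print('box-frame',(np.array(P)-q[:2])@u,(np.array(P)-q[:2])@v)
E
python3 m.py
```

```text
loose (array([ 0.4932, -0.3032,  0.0545]), [np.float64(1.1360205053841637), np.float64(1.6920433495868634), np.float64(0.7386061219212343), np.float64(1.4381756924048976)])
 w1 @.057 [ 0.4945 -0.3026  0.057 ]
ends [ 0.5375 -0.2933  0.057 ] [ 0.4481 -0.3127  0.057 ] 0.09141731819400797 yaw 12.25293994768676
near [0.5683 0.1413 0.0586] [np.float64(0.06945400969692475), np.float64(0.06945400969688442)]
far [0.5666 0.1761 0.0572] [np.float64(0.17938386117376479), np.float64(0.17938386117400618)]
div hi [0.6196 0.2506 0.0541] [np.float64(0.1950662776838937), np.float64(0.19506627768392495)]
div lo [0.5208 0.2503 0.0573] [np.float64(0.04641852157128364), np.float64(0.04641852157135127)]
rearR [ 0.6251 -0.0703  0.0425] [np.float64(0.1648118516643584), np.float64(0.16481185166444318)]
frontR [0.6208 0.2999 0.0571] [np.float64(0.44786650929165384), np.float64(0.44786650929162175)]
frontL [0.5125 0.2968 0.0605] [np.float64(0.160325995165236), np.float64(0.16032599516535476)]
grip hi end [ 0.6036 -0.0233  0.104 ] [np.float64(0.3364558258440243), np.float64(0.3364558258440223)]
plate hi [0.6138 0.0103 0.0497] [np.float64(0.16012025978926328), np.float64(0.16012025978913286)]
plate lo [0.5254 0.0095 0.0532] [np.float64(0.6114948360331794), np.float64(0.6114948360332985)]
grip w2 @.108 [ 0.6015 -0.0232  0.108 ] [ 0.5403 -0.0246  0.108 ] blade ends@.045 [ 0.6295 -0.0239  0.045 ]
grip w2+scene (array([ 0.5695, -0.0241,  0.0995]), [np.float64(0.30569141198529204), np.float64(1.7993311352631864), np.float64(1.8379652755638543)])
tray box centre [0.5674 0.1132 1.5787] 90.45501973935184
[ 2.3 -2.1  1.4  5.2 -3.4 -3.4 -1.4  4.6  4.  -1.8 -1.2 -2.7 -1.5  4.4]
box-frame -0.13707568463361225 -0.0008626162729227747
```

{"method": "jog_arm", "body": {"rows": [[[-134,476,180,0,0,-0.1],[-134,476,180,0,0,-0.19],[-134,476,180,0,0,-0.19],[-134,476,180,0,0,-0.19],[-134,476,180,0,0,-0.19],[-134,476,180,0,0,-0.19],[-134,476,180,0,0,-0.19],[-134,476,180,0,0,-0.19],[-134,476,180,0,0,-0.19],[-134,476,180,0,0,-0.19],[-134,476,180,0,0,-0.19]]], "claw": 65}}

```text
t: 4.42
tcp_pos: [0.4954, -0.3008, 0.1218]
tool_rot: [[0.977, 0.213, 0.001], [0.213, -0.977, 0.0], [0.001, 0.0, -1.0]]
force: [0.5, 0.1, -0.3]
grip_width: 0.065
finger_force: 0.0
```

```bash
python3 snap.py w4
python3 - <<'E'
from m import *
im=cv2.imread('pics/w4.png');c=wc('w4')
o=manip.get_obs()
ctr=np.array([.494,-.303]);a=np.radians(12.25);u=np.array([np.cos(a),np.sin(a)]);v=np.array([-u[1],u[0]])
q=np.array([[*(ctr+i*.046*u+j*.01125*v),.057] for i,j in((1,1),(1,-1),(-1,-1),(-1,1))])
cv2.polylines(im,[np.round(proj(c,q)*8).astype(np.int32)],True,(0,0,255),1,cv2.LINE_AA,3)
p=proj(c,[[*ctr,.057]])[0].astype(int);print(p)
x0,y0=max(0,p[0]-100),max(0,p[1]-75);cv2.imwrite('pics/w4c.png',cv2.resize(im[y0:y0+150,x0:x0+200],(600,450),interpolation=cv2.INTER_CUBIC))
E
```

```text
w4 4.425 [ 0.4954 -0.3008  0.1218] yaw 12.313239306022533 [ 0.5  0.1 -0.3] 0.0649607949438148
loose (array([ 0.4932, -0.3032,  0.0545]), [np.float64(1.1104099536164058), np.float64(1.6925117553674327), np.float64(0.7592956746089591), np.float64(1.4351030556832158)])
 w1 @.057 [ 0.4945 -0.3027  0.057 ]
ends [ 0.5375 -0.2934  0.057 ] [ 0.4481 -0.3128  0.057 ] 0.09141979871331588 yaw 12.252550000072837
near [0.5683 0.1412 0.0586] [np.float64(0.06680268083430052), np.float64(0.06680268083435112)]
far [0.5666 0.176  0.0572] [np.float64(0.17672027814157806), np.float64(0.17672027814152533)]
div hi [0.6196 0.2506 0.0542] [np.float64(0.19651441463235936), np.float64(0.19651441463248756)]
div lo [0.5207 0.2503 0.0573] [np.float64(0.049946671995212556), np.float64(0.04994667199505758)]
rearR [ 0.625  -0.0703  0.0425] [np.float64(0.1662669976899874), np.float64(0.16626699768991382)]
frontR [0.6208 0.2998 0.0571] [np.float64(0.4492571816800148), np.float64(0.44925718167985224)]
frontL [0.5125 0.2967 0.0605] [np.float64(0.1566297221600506), np.float64(0.15662972216013735)]
grip hi end [ 0.6036 -0.0234  0.1039] [np.float64(0.3386936186290047), np.float64(0.33869361862895137)]
plate hi [0.6138 0.0102 0.0497] [np.float64(0.16180961623442658), np.float64(0.16180961623451082)]
plate lo [0.5254 0.0095 0.0532] [np.float64(0.6150160492373852), np.float64(0.6150160492373412)]
grip w2 @.108 [ 0.6015 -0.0233  0.108 ] [ 0.5402 -0.0247  0.108 ] blade ends@.045 [ 0.6295 -0.0239  0.045 ]
grip w2+scene (array([ 0.5695, -0.0242,  0.0995]), [np.float64(0.3324262192560949), np.float64(1.8070623447587157), np.float64(1.8340539367991298)])
tray box centre [0.5674 0.1131 1.5788] 90.45603310996914
[ 2.3 -2.1  1.4  5.2 -3.4 -3.4 -1.4  4.6  4.  -1.8 -1.2 -2.7 -1.5  4.4]
box-frame -0.13703522584998318 -0.0008938491751913063
[251 210]
```

View pics/w4c.png

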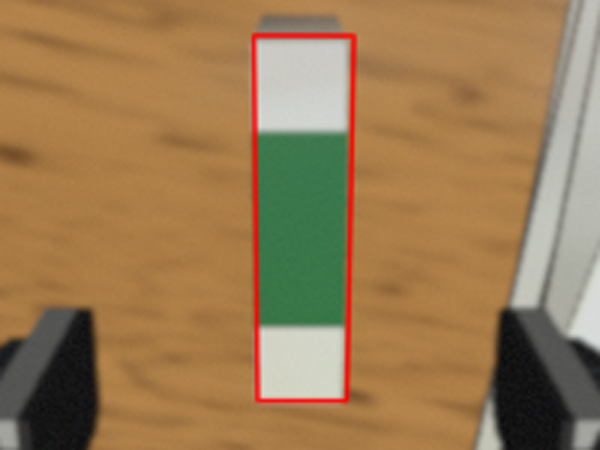

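The projected outline (red) lies within about 0.5 mm of the carton's top, and the fingers straddle it symmetrically.

{"method": "jog_arm", "body": {"rows": [[[-2,1.5,50,0,0,0],[-2,1.5,95,0,0,0],[-2,1.5,105,0,0,0],[-2,1.5,105,0,0,0],[-2,1.5,105,0,0,0]]], "claw": 50}}

```text
t: 5.1
tcp_pos: [0.4957, -0.3032, 0.0184]
tool_rot: [[0.977, 0.215, 0.004], [0.215, -0.977, -0.002], [0.003, 0.003, -1.0]]
force: [0.2, 0.2, 0.2]
grip_width: 0.0499
finger_force: 0.0
```

{"method": "jog_arm", "body": {"rows": [[[0,0,0,0,0,0],[0,0,0,0,0,0],[0,0,0,0,0,0],[0,0,0,0,0,0],[0,0,0,0,0,0]]], "claw": 15, "grip_force": 30}}

```text
t: 5.72
tcp_pos: [0.4947, -0.3032, 0.0177]
tool_rot: [[0.977, 0.214, 0.002], [0.214, -0.977, -0.001], [0.002, 0.002, -1.0]]
force: [-1.3, 0.5, 6.0]
grip_width: 0.0222
finger_force: 30.3
```

{"method": "jog_arm", "body": {"rows": [[[0,0,-30,0,0,0],[0,0,-90,0,0,0],[0,0,-150,0,0,0],[25,-55,-150,0,0,0.05],[50,-110,-150,0,0,0.1],[75,-165,-150,0,0,0.15],[100,-220,-150,0,0,0.2],[125,-275,-150,0,0,0.2],[145,-325,-150,0,0,0.2],[155,-356,-150,0,0,0.2],[155,-356,-150,0,0,0.2],[155,-356,-150,0,0,0.2],[155,-356,-150,0,0,0.2]]]}}

```text
t: 7.35
tcp_pos: [0.5688, 0.0762, 0.1661]
tool_rot: [[1.0, 0.013, -0.0], [0.013, -1.0, -0.001], [-0.0, 0.001, -1.0]]
force: [-0.3, 1.1, 0.0]
grip_width: 0.022
finger_force: 29.8
```

```bash
sed -i 's/^R=least/if 0:\n    pass\nR=least/' m.py; python3 snap.py w5
python3 - <<'E'
import cv2
cv2.imwrite('pics/w5c.png',cv2.resize(cv2.imread('pics/w5.png')[60:330],(800,422),interpolation=cv2.INTER_CUBIC))
E
```

```text
w5 7.35 [0.5688 0.0762 0.1661] yaw 0.745745231281394 [-0.3  1.1  0. ] 0.021951897879745105
```

View pics/w5c.png

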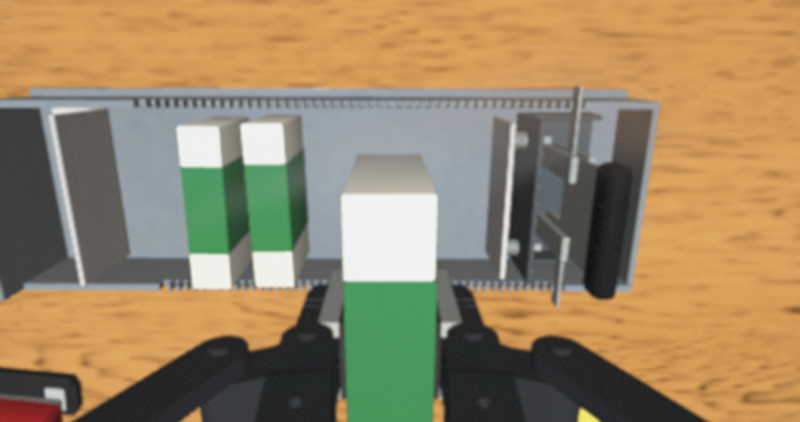

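The carton is held upright over the gap, between the near carton (X about 303) and the plate (X about 495). I'll check the rims against the lateral centring.

Run:
```python
from snap import *
np.set_printoptions(precision=4,suppress=True)
c=wc('w5');p=lambda X,Y:(X/1.5625-.2,60+Y/1.5625-.2)
for X,Y in((150,103),(560,104),(170,286),(540,284),(658,103),(630,290)):print((X,Y),onz(c,p(X,Y),.047))
print('near top',[onz(c,p(*q),.06) for q in((180,126),(223,125),(235,287),(193,288),(243,123),(285,123),(295,285),(255,287))])
print('plate',onz(c,p(513,120),.052),onz(c,p(505,276),.052),'grip',onz(c,p(620,165),.108),onz(c,p(603,295),.108))
```

```text
(150, 103) [0.6217 0.2052 0.047 ]
(560, 104) [ 0.6241 -0.0148  0.047 ]
(170, 286) [0.5145 0.2065 0.047 ]
(540, 284) [ 0.5188 -0.0147  0.047 ]
(658, 103) [ 0.6255 -0.0676  0.047 ]
(630, 290) [ 0.5156 -0.0694  0.047 ]
near top [array([0.6111, 0.1847, 0.06  ]), array([0.6119, 0.1624, 0.06  ]), array([0.5207, 0.1631, 0.06  ]), array([0.5197, 0.1871, 0.06  ]), array([0.613, 0.152, 0.06 ]), array([0.6133, 0.1304, 0.06  ]), array([0.5224, 0.1289, 0.06  ]), array([0.5208, 0.1517, 0.06  ])]
plate [0.6158 0.011  0.052 ] [0.526 0.008 0.052] grip [ 0.6027 -0.0219  0.108 ] [ 0.5418 -0.023   0.108 ]
```

{"method": "jog_arm", "body": {"rows": [[[1,-1,40,0,0,0],[1,-1,85,0,0,0],[1,-1,115,0,0,0],[1,-1,128,0,0,0],[1,-1,135,0,0,0],[1,-1,139,0,0,0],[1,-1,141,0,0,0],[1,-1,142,0,0,0],[1,-1,142,0,0,0]]]}}

```text
t: 8.52
tcp_pos: [0.5702, 0.0794, 0.0247]
tool_rot: [[1.0, 0.016, 0.001], [0.016, -1.0, -0.0], [0.001, 0.0, -1.0]]
force: [-0.1, 0.3, -0.9]
grip_width: 0.0225
finger_force: 29.8
```

{"method": "jog_arm", "body": {"rows": [[[0,0,1,0,0,0],[0,0,2,0,0,0],[0,0,2.5,0,0,0],[0,0,3,0,0,0],[0,0,3,0,0,0]]]}}

```text
t: 9.15
tcp_pos: [0.5699, 0.0793, 0.0212]
tool_rot: [[1.0, 0.016, -0.0], [0.016, -1.0, -0.0], [-0.0, 0.0, -1.0]]
force: [0.4, -0.7, -0.7]
grip_width: 0.0223
finger_force: 29.8
```

{"method": "jog_arm", "body": {"rows": [[[0,0,0.5,0,0,0],[0,0,1,0,0,0],[0,0,1,0,0,0]]]}}

```text
t: 9.52
tcp_pos: [0.57, 0.0793, 0.0208]
tool_rot: [[1.0, 0.016, 0.0], [0.016, -1.0, -0.0], [0.0, 0.0, -1.0]]
force: [-2.7, -0.4, 4.0]
grip_width: 0.0221
finger_force: 30.5
```

Floor contact, about 4 N up. Releasing.

{"method": "jog_arm", "body": {"rows": [[[0,0,0,0,0,0],[0,0,0,0,0,0],[0,0,0,0,0,0]]], "claw": 42}}

```text
t: 9.9
tcp_pos: [0.5699, 0.0793, 0.0201]
tool_rot: [[1.0, 0.016, -0.0], [0.016, -1.0, -0.0], [-0.0, 0.0, -1.0]]
force: [-0.2, 0.2, 0.0]
grip_width: 0.0422
finger_force: 0.0
```

{"method": "jog_arm", "body": {"rows": [[[0,0,-20,0,0,0],[0,0,-60,0,0,0],[0,0,-120,0,0,0],[0,40,-150,0,0,0],[0,100,-150,0,0,0],[0,102,-150,0,0,0],[0,102,-150,0,0,0],[0,102,-150,0,0,0]]]}}

```text
t: 10.9
tcp_pos: [0.5714, -0.0208, 0.17]
tool_rot: [[1.0, 0.018, -0.001], [0.018, -1.0, 0.001], [-0.0, -0.001, -1.0]]
force: [0.7, -0.4, -0.1]
grip_width: 0.042
finger_force: 0.0
```

```bash
python3 snap.py w6
python3 - <<'E'
import cv2
cv2.imwrite('pics/w6c.png',cv2.resize(cv2.imread('pics/w6.png')[40:340],(800,469),interpolation=cv2.INTER_CUBIC))
E
```

```text
w6 10.9 [ 0.5714 -0.0208  0.17  ] yaw 1.0589723406781868 [ 0.7 -0.4 -0.1] 0.04200637865496868
```

View pics/w6c.png

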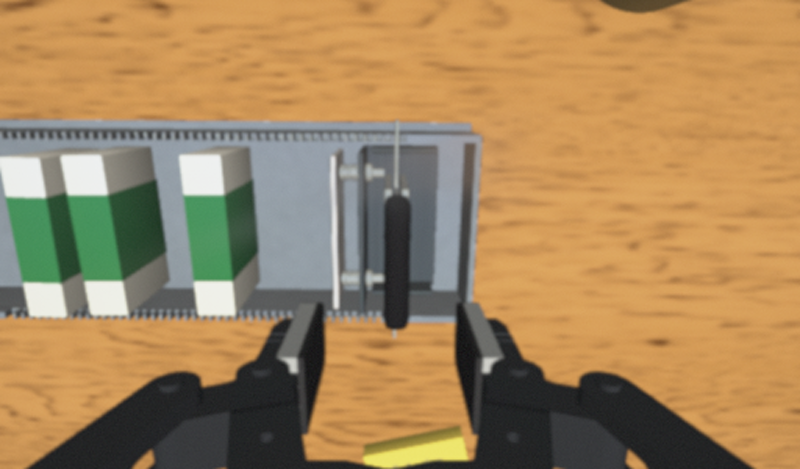

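The carton stands upright in the gap, and the grip is at crop X about 397, centred under the open fingers.

Run:
```python
from snap import *
np.set_printoptions(precision=4,suppress=True)
c=wc('w6');p=lambda X,Y:(X/1.5625-.2,40+Y/1.5625-.2)
for q in((397,195),(397,328)):print(onz(c,p(*q),.108))
c5=wc('w5');c2=wc('w2')
for q in((180,153),(222,153),(235,315),(194,316)):print('placed',onz(c,p(*q),.06))
for q in((62,155),(103,154),(130,315),(88,316)):print('near',onz(c,p(*q),.06))
print('plate',onz(c,p(337,152),.05),onz(c,p(337,306),.05))
```

```text
[ 0.6037 -0.0234  0.108 ]
[ 0.5403 -0.0249  0.108 ]
placed [0.6148 0.0898 0.06  ]
placed [0.6152 0.0677 0.06  ]
placed [0.5228 0.0674 0.06  ]
placed [0.5217 0.0912 0.06  ]
near [0.6126 0.1521 0.06  ]
near [0.6135 0.1304 0.06  ]
near [0.5215 0.1282 0.06  ]
near [0.5204 0.1528 0.06  ]
plate [0.6158 0.0086 0.05  ] [0.5252 0.0096 0.05  ]
```

{"method": "jog_arm", "body": {"rows": [[[0.5,3.4,45,0,0,0],[0.5,3.4,80,0,0,0],[0.5,3.4,88,0,0,0],[0.5,3.4,88,0,0,0],[0.5,3.4,88,0,0,0],[0.5,3.4,88,0,0,0]]]}}

```text
t: 11.7
tcp_pos: [0.5732, -0.026, 0.0837]
tool_rot: [[1.0, 0.016, 0.003], [0.016, -1.0, -0.0], [0.003, 0.0, -1.0]]
force: [-0.3, -0.2, -0.4]
grip_width: 0.0422
finger_force: 0.0
```

{"method": "jog_arm", "body": {"rows": [[[0,0,0,0,0,0],[0,0,0,0,0,0],[0,0,0,0,0,0],[0,0,0,0,0,0],[0,0,0,0,0,0]]], "claw": 5, "grip_force": 50}}

```text
t: 12.32
tcp_pos: [0.5725, -0.0243, 0.083]
tool_rot: [[1.0, 0.016, 0.001], [0.016, -1.0, 0.002], [0.001, -0.002, -1.0]]
force: [-1.0, 5.0, 5.2]
grip_width: 0.0111
finger_force: 51.5
```

{"method": "jog_arm", "body": {"rows": [[[0,-1.3,-2,0,0,0],[0,-1.3,-5,0,0,0],[0,-1.3,-8,0,0,0],[0,-1.3,-10,0,0,0],[0,-1.3,-10,0,0,0],[0,-1.3,-10,0,0,0]]]}}

```text
t: 13.08
tcp_pos: [0.5723, -0.0242, 0.0918]
tool_rot: [[1.0, 0.016, 0.0], [0.016, -1.0, 0.001], [0.001, -0.001, -1.0]]
force: [2.4, 4.8, -4.7]
grip_width: 0.0111
finger_force: 49.9
```

{"method": "jog_arm", "body": {"rows": [[[0,-2,-1,0,0,0],[0,-5,-1,0,0,0],[0,-10,-1,0,0,0],[0,-15,-1,0,0,0],[0,-20,-1,0,0,0],[0,-20,-1,0,0,0]]]}}

```text
t: 13.82
tcp_pos: [0.5721, -0.0036, 0.0934]
tool_rot: [[1.0, 0.017, 0.001], [0.017, -1.0, 0.001], [0.001, -0.001, -1.0]]
force: [4.0, 1.2, -5.5]
grip_width: 0.0109
finger_force: 49.9
```

{"method": "jog_arm", "body": {"rows": [[[0.4,-5,0,0,0,0],[0.8,-12,0,0,0,0],[0.8,-20,0,0,0,0],[0.8,-28,0,0,0,0],[0.8,-34,0,0,0,0],[0.8,-40,0,0,0,0],[0.8,-45,0,0,0,0],[0.8,-50,0,0,0,0],[0.8,-55,0,0,0,0],[0.8,-60,0,0,0,0],[0.8,-65,0,0,0,0],[0.8,-70,0,0,0,0],[0.8,-75,0,0,0,0],[0.8,-80,0,0,0,0],[0.8,-85,0,0,0,0],[0.8,-90,0,0,0,0],[0.8,-95,0,0,0,0],[0.8,-100,0,0,0,0],[0.8,-100,0,0,0,0]]]}}

```text
t: 16.2
tcp_pos: [0.5711, 0.0964, 0.0934]
tool_rot: [[1.0, 0.017, 0.0], [0.017, -1.0, 0.001], [0.001, -0.001, -1.0]]
force: [3.0, -1.3, -6.0]
grip_width: 0.0113
finger_force: 49.9
```

{"method": "jog_arm", "body": {"rows": [[[0.5,-4,0,0,0,0],[0.5,-8,0,0,0,0],[0.5,-13,0,0,0,0],[0.5,-18,0,0,0,0],[0.5,-23,0,0,0,0],[0.5,-28,0,0,0,0],[0.5,-32,0,0,0,0],[0.5,-36,0,0,0,0],[0.5,-40,0,0,0,0],[0.5,-42,0,0,0,0],[0.5,-42,0,0,0,0]]]}}

```text
t: 17.58
tcp_pos: [0.5708, 0.1379, 0.0933]
tool_rot: [[1.0, 0.016, 0.0], [0.016, -1.0, 0.001], [0.0, -0.001, -1.0]]
force: [2.9, -1.5, -5.5]
grip_width: 0.0108
finger_force: 49.9
```

```bash
python3 snap.py w7
python3 - <<'E'
import cv2
cv2.imwrite('pics/w7c.png',cv2.resize(cv2.imread('pics/w7.png')[100:330],(800,359),interpolation=cv2.INTER_CUBIC))
E
```

```text
w7 17.575 [0.5708 0.1379 0.0933] yaw 0.9270906915827443 [ 2.9 -1.5 -5.5] 0.010826065263192582
```

View pics/w7c.png

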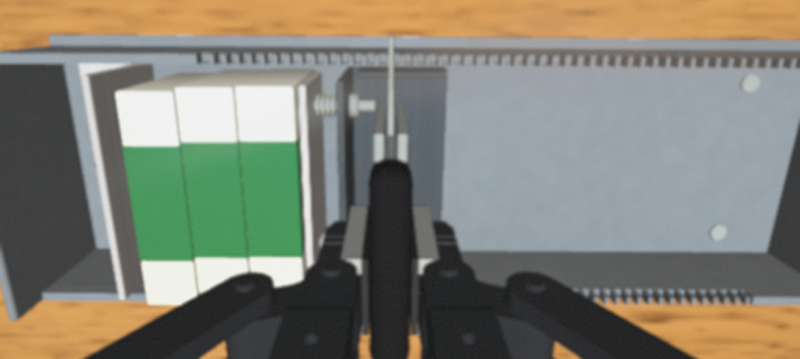

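All three cartons are together ahead of the plate, with about 10 mm left between the far carton (X about 118) and the divider (X about 90). Now slowly forward.

{"method": "jog_arm", "body": {"rows": [[[0,-2,0,0,0,0],[0,-4,0,0,0,0],[0,-6,0,0,0,0],[0,-8,0,0,0,0],[0,-8,0,0,0,0]]]}}

```text
t: 18.25
tcp_pos: [0.5707, 0.1457, 0.0933]
tool_rot: [[1.0, 0.016, 0.0], [0.016, -1.0, 0.0], [0.0, -0.0, -1.0]]
force: [2.4, -2.3, -5.0]
grip_width: 0.0113
finger_force: 49.9
```

{"method": "jog_arm", "body": {"rows": [[[0,-1,0,0,0,0],[0,-2,0,0,0,0],[0,-2,0,0,0,0]]]}}

```text
t: 18.62
tcp_pos: [0.5707, 0.1474, 0.0933]
tool_rot: [[1.0, 0.016, 0.0], [0.016, -1.0, 0.0], [0.0, -0.0, -1.0]]
force: [2.4, -1.7, -5.1]
grip_width: 0.011
finger_force: 49.9
```

{"method": "jog_arm", "body": {"rows": [[[0,-1,0,0,0,0],[0,-2,0,0,0,0],[0,-2,0,0,0,0]]]}}

```text
t: 19.0
tcp_pos: [0.5707, 0.1494, 0.0933]
tool_rot: [[1.0, 0.016, 0.0], [0.016, -1.0, 0.0], [0.0, -0.0, -1.0]]
force: [2.3, -1.8, -4.6]
grip_width: 0.0112
finger_force: 49.9
```

{"method": "jog_arm", "body": {"rows": [[[0,-1,0,0,0,0],[0,-2,0,0,0,0],[0,-2,0,0,0,0]]]}}

```text
t: 19.38
tcp_pos: [0.5706, 0.1508, 0.0932]
tool_rot: [[1.0, 0.016, -0.0], [0.016, -1.0, -0.001], [-0.0, 0.001, -1.0]]
force: [2.8, -3.4, -5.7]
grip_width: 0.0109
finger_force: 49.9
```

{"method": "jog_arm", "body": {"rows": [[[0,-1,0,0,0,0],[0,-1.5,0,0,0,0],[0,-1.5,0,0,0,0]]]}}

```text
t: 19.75
tcp_pos: [0.5706, 0.152, 0.0932]
tool_rot: [[1.0, 0.016, -0.0], [0.016, -1.0, -0.001], [-0.0, 0.001, -1.0]]
force: [3.2, -4.2, -5.3]
grip_width: 0.0109
finger_force: 49.9
```

{"method": "jog_arm", "body": {"rows": [[[0,-1,0,0,0,0],[0,-1.5,0,0,0,0],[0,-1.5,0,0,0,0]]]}}

```text
t: 20.12
tcp_pos: [0.5706, 0.153, 0.0931]
tool_rot: [[1.0, 0.015, -0.0], [0.015, -1.0, -0.002], [-0.0, 0.002, -1.0]]
force: [3.1, -4.7, -6.1]
grip_width: 0.0111
finger_force: 49.9
```

{"method": "jog_arm", "body": {"rows": [[[0,-1,0,0,0,0],[0,-2,0,0,0,0],[0,-3,0,0,0,0],[0,-3,0,0,0,0]]]}}

```text
t: 20.62
tcp_pos: [0.5706, 0.1549, 0.093]
tool_rot: [[1.0, 0.015, -0.001], [0.015, -1.0, -0.003], [-0.001, 0.003, -1.0]]
force: [2.7, -6.5, -4.9]
grip_width: 0.0113
finger_force: 49.9
```

{"method": "jog_arm", "body": {"rows": [[[0,-1,0,0,0,0],[0,-1.5,0,0,0,0],[0,-1.5,0,0,0,0]]]}}

```text
t: 21.0
tcp_pos: [0.5706, 0.1557, 0.0929]
tool_rot: [[1.0, 0.014, -0.001], [0.014, -1.0, -0.004], [-0.001, 0.004, -1.0]]
force: [3.8, -7.2, -6.0]
grip_width: 0.0107
finger_force: 49.9
```

{"method": "jog_arm", "body": {"rows": [[[0,-1,0,0,0,0],[0,-2,0,0,0,0],[0,-2.5,0,0,0,0],[0,-2.5,0,0,0,0]]]}}

```text
t: 21.5
tcp_pos: [0.5705, 0.1573, 0.0928]
tool_rot: [[1.0, 0.014, -0.001], [0.014, -1.0, -0.005], [-0.001, 0.005, -1.0]]
force: [3.6, -8.2, -4.6]
grip_width: 0.0111
finger_force: 49.9
```

Run:
```python
from h import *
o=manip.get_obs();print(o['t'],np.round(o['tcp_pos'],4),np.round(o['force'],1))
im=cv2.cvtColor(manip.camera('wrist'),cv2.COLOR_RGB2BGR);cv2.imwrite('pics/w8.png',im)
cv2.imwrite('pics/w8c.png',cv2.resize(im[115:255,40:320],(800,400),interpolation=cv2.INTER_CUBIC))
```

```text
21.5 [0.5705 0.1573 0.0928] [ 3.6 -8.2 -4.6]
```

View pics/w8c.png

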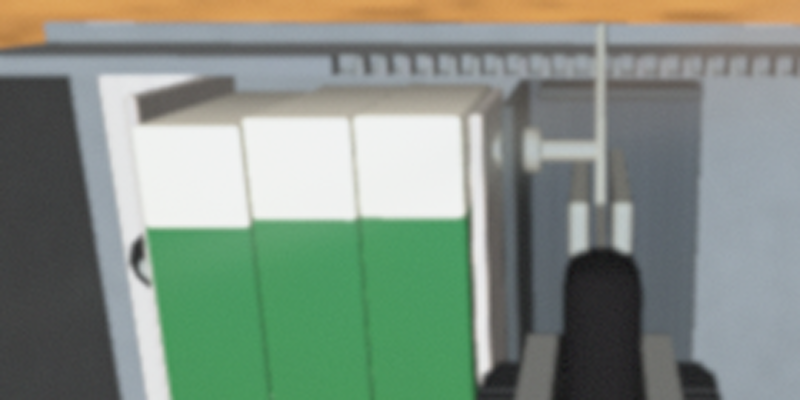

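Cartons are tight against the divider, with the plate pressed about 7 mm. I'll press a touch more, then ease back to the notch position (a whole multiple of 5 mm from the start, y about 0.1557).

{"method": "jog_arm", "body": {"rows": [[[0,-0.8,0,0,0,0],[0,-0.8,0,0,0,0],[0,0.5,0,0,0,0],[0,1.8,0,0,0,0],[0,1.8,0,0,0,0],[0,1.8,0,0,0,0]]]}}

```text
t: 22.3
tcp_pos: [0.5705, 0.1562, 0.0929]
tool_rot: [[1.0, 0.014, -0.001], [0.014, -1.0, -0.004], [-0.001, 0.004, -1.0]]
force: [2.3, -6.8, -4.7]
grip_width: 0.0109
finger_force: 49.9
```

{"method": "jog_arm", "body": {"rows": [[[0,0.4,1,0,0,0],[0,0.4,2.5,0,0,0],[0,0.4,4,0,0,0],[0,0.4,5,0,0,0],[0,0.4,6,0,0,0],[0,0.4,6,0,0,0]]]}}

```text
t: 23.05
tcp_pos: [0.5706, 0.1561, 0.0871]
tool_rot: [[1.0, 0.014, -0.001], [0.014, -1.0, -0.004], [-0.001, 0.004, -1.0]]
force: [2.0, -7.6, -4.4]
grip_width: 0.011
finger_force: 50.1
```

The bar is at 4 mm lift and still pulling down, so it is entering the notches. Lower the rest.

{"method": "jog_arm", "body": {"rows": [[[0,0,1.5,0,0,0],[0,0,3,0,0,0],[0,0,4,0,0,0],[0,0,4,0,0,0],[0,0,4,0,0,0]]]}}

```text
t: 23.68
tcp_pos: [0.5706, 0.1561, 0.0833]
tool_rot: [[1.0, 0.014, -0.001], [0.014, -1.0, -0.004], [-0.001, 0.004, -1.0]]
force: [1.9, -8.2, -3.7]
grip_width: 0.0113
finger_force: 50.2
```

{"method": "jog_arm", "body": {"rows": [[[0,0,0,0,0,0],[0,0,0,0,0,0],[0,0,0,0,0,0],[0,0,0,0,0,0]]], "claw": 40}}

```text
t: 24.18
tcp_pos: [0.5704, 0.1599, 0.0835]
tool_rot: [[1.0, 0.017, 0.0], [0.017, -1.0, 0.001], [0.0, -0.001, -1.0]]
force: [0.0, -0.0, 0.2]
grip_width: 0.0399
finger_force: 0.0
```

{"method": "jog_arm", "body": {"rows": [[[0,0,-20,0,0,0],[0,0,-70,0,0,0],[0,0,-120,0,0,0],[0,0,-140,0,0,0],[0,0,-140,0,0,0],[0,0,-140,0,0,0]]]}}

```text
t: 24.92
tcp_pos: [0.5696, 0.1588, 0.2218]
tool_rot: [[1.0, 0.016, -0.002], [0.016, -1.0, -0.001], [-0.002, 0.001, -1.0]]
force: [-0.8, -0.0, -0.7]
grip_width: 0.0397
finger_force: 0.0
```

```bash
python3 snap.py w9
python3 - <<'E'
import cv2,numpy as np
from rig import manip
w=cv2.imread('pics/w9.png');d=cv2.cvtColor(manip.camera('side'),cv2.COLOR_RGB2BGR)
o=np.zeros((600,800,3),np.uint8)
o[:360,:800]=cv2.resize(w[130:274,60:380],(800,360),interpolation=cv2.INTER_CUBIC)
o[360:600,:360]=cv2.resize(d[180:260,195:315],(360,240),interpolation=cv2.INTER_CUBIC)
cv2.imwrite('pics/w9c.png',o)
E
```

```text
w9 24.925 [0.5696 0.1588 0.2218] yaw 0.9252313110458521 [-0.8 -0.  -0.7] 0.039749528744163855
```

View pics/w9c.png

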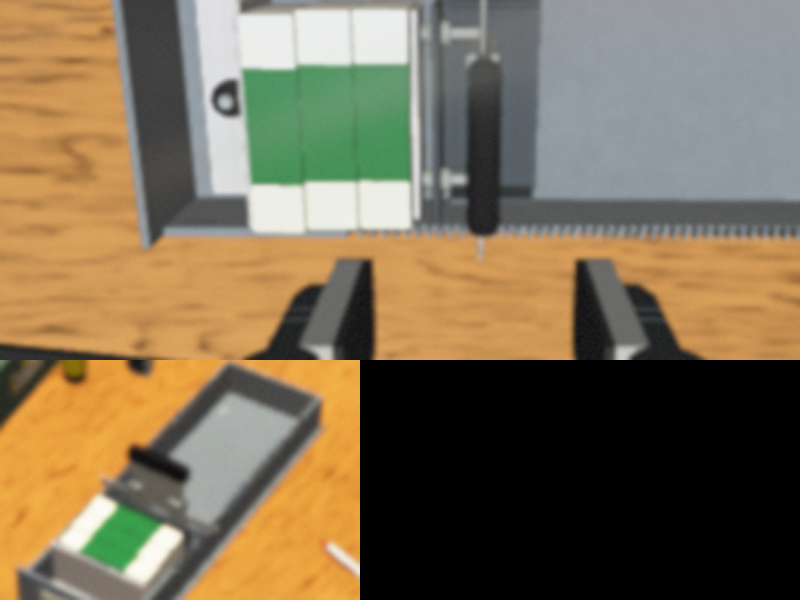

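All three cartons are tight between plate (X about 416) and divider, and the grip is at X about 484, seemingly latched. I'll check the grip's place and the plate compression numerically.

Run:
```python
from snap import *
np.set_printoptions(precision=4,suppress=True)
c=wc('w9');p=lambda X,Y:(60+X/2.5-.3,130+Y/2.5-.3)
for z in(.108,.120):print(z,onz(c,p(484,60),z),onz(c,p(483,234),z))
print('plate',onz(c,p(417,10),.05),onz(c,p(416,215),.05))
print('carton rear edge',onz(c,p(407,65),.06),onz(c,p(411,228),.06),'front',onz(c,p(240,65),.06))
# grip height from ends length
for z in(.108,.114,.120):print(z,np.linalg.norm(onz(c,p(484,60),z)-onz(c,p(483,234),z)))
```

```text
0.108 [0.6012 0.1556 0.108 ] [0.5386 0.1547 0.108 ]
0.12 [0.6031 0.1558 0.12  ] [0.5433 0.1549 0.12  ]
plate [0.6122 0.1822 0.05  ] [0.5239 0.1829 0.05  ]
carton rear edge [0.5914 0.1855 0.06  ] [0.5217 0.1843 0.06  ] front [0.5902 0.2524 0.06  ]
0.108 0.06268711563207192
0.114 0.06121981138964075
0.12 0.05975250714720957
```

```bash
python3 -c "
from rig import manip
print(manip.finish_job())"
```

```text
the job is handed in; nothing more can be done
None
```

The job is handed in after about 25 s: the carton was set down in the gap, and all three cartons are held against the divider with the bar down in the notches. The spring was pressed to about 7–8 mm, then latched at about 5.9 of 10 mm, because the next notch forward would have driven it hard home.

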